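# Gather the scattered closures into the caddy

## Robot

A 6-joint arm with a two-finger parallel gripper is mounted at the origin on a cart in front of the work surface, level with it; the furniture and walls round the work are solid. World frame = base frame: x ahead of the robot, y to its left, z up, the work surface at z = 0. Lengths are in mm, angles in rad, forces in N, time in s.
With the tool pointing down it reaches from about 300 to 875 mm from the base axis. Payload 6.4 kg.
Tool frame: the origin (TCP) lies between the finger pads; the fingertips stand 11 mm ahead of it and the grasp point (between the pads) lies 8 mm behind it; z points along the fingers, y is the line along which they close (so a half turn about z gives the same grasp; the last joint's range is limited). The gripper opens to 88 mm and grips with 3 to 60 N. Pads are 18 mm wide; open, the fingers measure 123 mm over their backs; the gripper's body (75 mm by 187 mm) begins 45 mm behind the grasp point.
Start: joints at [1.108, 0.181, 1.607, -0, 1.354, -0.206], TCP at [146.03, 556.162, 212.014] pointing down, gripper open.
Joint ranges: [-2.99, 2.99], [-0.89, 2.07], [0.3, 2.58], [-1.14, 4.28], [0, 2.63], [-3.12, 3.12]. Speed limits (rad/s): [2.57, 2.57, 3.01, 3.14, 3.14, 3.14].

## Interface

Orientations are given as a 3x3 rotation matrix whose columns are the frame's x, y, z axes.
In Python, from station import r gives the robot as it stands. The module is installed in compiled form; this text tells all that it offers.
- The arm moves only by the tool step_arm, never from a script. Its argument "commands" is text: rows parted by semicolons, each of 7 numbers parted by spaces: the turn, a rotation vector about the tool's x, y, z each as a share of 45 degrees, from -1 to 1, then the shift along the tool's x, y, z each as a share of 40 cm, from -1 to 1, then the opening, from 0 (shut) to 1 (fully open). In form: ax ay az dx dy dz fingers; .... A call has 1 to 8 rows; each row is the pose to reach, as a shift and turn from the pose commanded when the call began, along the tool's axes at that moment; what a row does not reach only later rows make up. A row lasts 1/12 s, in which the tool goes at most 41.7 mm and 7.16 degrees, less where a joint would pass 70% of its speed; a pose out of reach is approached as far as the arm can. A call with a number of a shift or a turn outside -1 to 1 is refused whole. A call with a gripper value outside its range is refused whole. The fingers move at their own pace and stop on an object; the grip force is fixed at half the most. Time passes only in rows, so rows that repeat a pose let the fingers close. It gives the time, the measured TCP pose, the force, the opening and the grip force at its end, in the units of the state.
- r.get_state(): the state, without advancing time (a new reading comes with each control period).
- r.grab_frame(name): name is "scene" or "top"; returns the picture (384x512x3 uint8, blue, green, red); there is no depth.
- r.camera_params(name): a dict with "intrinsics" (3x3 intrinsics, pixels), "cam_to_world" (4x4, takes a point from camera to world coordinates). Camera axes: x right, y down, z forward; pixel columns grow to the right and rows downward; lengths in mm; the calibration is good to about 2 mm. A picture is of the moment at which its call begins. camera_params takes no time and is no camera call.
- r.finish_job(): hands the job in; it is judged then, once.
Trained networks look in the newest picture that a camera, given by its name, has taken for a name from the list of things; names that differ only in an ending like _2 or _b are one class to them, and where a whole thing is asked for, a point or a joint stands for the part that bears it (a point fixed in the world has none). Each returns a list of dicts, best first, with "score" (0 to 1); they miss things now and then, are a little off and sometimes report something else, mostly with a low value. They report only what shows in the picture. A call takes as long as a camera call.
- r.spot_in(camera, query): "extent" ([centre column, centre row, width, height] in pixels, round what is visible of it).
- r.regions_of(camera, query): "pixels" (384x512 bool, what is visible of it) and "extent" ([centre column, centre row, width, height] in pixels, round what is visible of it).
The state is a dict: "clock": time; "q": joint angles; "qd": joint speeds; "joint_efforts": joint torques, N m; "tool_pos": TCP position; "eef_rot": TCP orientation; "wrist_force": force on the tool from outside, world axes, zero at the start; "ft_torque": the same for the moment, N m; "opening": finger opening in mm; "gripper_force": force on a finger pad.
Only numpy, scipy, OpenCV 4.12 (cv2) and the standard library are available. Lean on these libraries where they do the work, as an engineer would, in place of code of your own. Each camera call takes 0.05 s, during which the arm holds its last target. There are 200 camera calls.

## Task

Put the loose bottle and flask closures back into the caddy, each upright and flat on the floor of a pocket of its own: the two blue screw caps, closed side up as they lie, in the two wide pockets, and the two red rubber stoppers, narrow end down, in the two small pockets. The roll of blue tape and the white crucible do not belong there: leave them where they are, undisturbed. Keep clear of the mains cord that hangs in front of the post at the back.

Things in the scene. Friction and masses are not known exactly. Their poses are not given: they have to be found in the camera images.
- cap_1: Blue ribbed plastic screw cap lying open side down: a plain round disc from above, 51 mm diameter, 25 mm high. Loose, one of two alike (about 20 g). Origin: centre of its underside, on the worktop (z = 0) at the start; z is its axis, up.
- cap_2: Blue ribbed plastic screw cap lying open side down: a plain round disc from above, 51 mm diameter, 25 mm high. Loose, one of two alike (about 20 g). Origin: centre of its underside, on the worktop (z = 0) at the start; z is its axis, up.
- stopper_1: Dark red rubber stopper standing on its narrow end: solid cone, 36 mm diameter at the flat top, about 26 mm at the foot, 30 mm high. Loose, one of two alike (about 30 g). Origin: centre of its underside, on the worktop at the start; z is its axis, up.
- stopper_2: Dark red rubber stopper standing on its narrow end: solid cone, 36 mm diameter at the flat top, about 26 mm at the foot, 30 mm high. Loose, one of two alike (about 30 g). Origin: centre of its underside, on the worktop at the start; z is its axis, up.
- wide_1: Grey block 81 x 81 x 12 mm with one wide round pocket, 68 mm wide, 8 mm deep (floor 4 mm over its underside). Four such blocks (2 wide, 2 small pockets, order varies) lie 2 by 2, 83 mm pitch, in a square metal caddy, 178 mm, rim 18 mm over the worktop, low wire bow (20 mm out) on two sides; all fixed. Origin: underside centre, below pocket centre, 3 mm over the worktop; z up, x, y along sides.
- wide_2: Grey block 81 x 81 x 12 mm with one wide round pocket, 68 mm wide, 8 mm deep (floor 4 mm over its underside). Four such blocks (2 wide, 2 small pockets, order varies) lie 2 by 2, 83 mm pitch, in a square metal caddy, 178 mm, rim 18 mm over the worktop, low wire bow (20 mm out) on two sides; all fixed. Origin: underside centre, below pocket centre, 3 mm over the worktop; z up, x, y along sides.
- small_1: Grey block 81 x 81 x 12 mm with one small round pocket, 46 mm wide, 8 mm deep (floor 4 mm over its underside). Four such blocks (2 wide, 2 small pockets, order varies) lie 2 by 2, 83 mm pitch, in a square metal caddy, 178 mm, rim 18 mm over the worktop, low wire bow (20 mm out) on two sides; all fixed. Origin: underside centre, below pocket centre, 3 mm over the worktop; z up, x, y along sides.
- small_2: Grey block 81 x 81 x 12 mm with one small round pocket, 46 mm wide, 8 mm deep (floor 4 mm over its underside). Four such blocks (2 wide, 2 small pockets, order varies) lie 2 by 2, 83 mm pitch, in a square metal caddy, 178 mm, rim 18 mm over the worktop, low wire bow (20 mm out) on two sides; all fixed. Origin: underside centre, below pocket centre, 3 mm over the worktop; z up, x, y along sides.
- blue_tape: Roll of blue tape lying flat, a ring of 70 mm outside diameter with a wide open hole, 20 mm high; about the blue of the caps, but not a cap. Loose; to be left where it is. Origin: centre of its underside, on the worktop at the start; z up.
- crucible: White porcelain crucible, an open cone-shaped cup standing on its narrow foot, 41 mm diameter at the rim, 34 mm high; much the form and size of a stopper, but hollow. Loose; to be left where it is. Origin: centre of its underside, on the worktop at the start; z up.

How it is judged (in metres and radians):
At the end, for the whole second after the job is handed in: Each cap in its own wide pocket and each stopper in its own small pocket: within 12 mm of the pocket centre, underside within 3 mm of the pocket floor, upright within 0.15 rad, at rest; tape roll and crucible within 20 mm of their starts, upright within 0.15 rad ((((horizontal distance between cap_1 and wide_1 below 0.012 m and z of cap_1 in the frame of wide_1 between 0.001 and 0.007 m) and (horizontal distance between cap_2 and wide_2 below 0.012 m and z of cap_2 in the frame of wide_2 between 0.001 and 0.007 m)) or ((horizontal distance between cap_1 and wide_2 below 0.012 m and z of cap_1 in the frame of wide_2 between 0.001 and 0.007 m) and (horizontal distance between cap_2 and wide_1 below 0.012 m and z of cap_2 in the frame of wide_1 between 0.001 and 0.007 m))) and (((horizontal distance between stopper_1 and small_1 below 0.012 m and z of stopper_1 in the frame of small_1 between 0.001 and 0.007 m) and (horizontal distance between stopper_2 and small_2 below 0.012 m and z of stopper_2 in the frame of small_2 between 0.001 and 0.007 m)) or ((horizontal distance between stopper_1 and small_2 below 0.012 m and z of stopper_1 in the frame of small_2 between 0.001 and 0.007 m) and (horizontal distance between stopper_2 and small_1 below 0.012 m and z of stopper_2 in the frame of small_1 between 0.001 and 0.007 m))) and angle between each of cap_1, cap_2, stopper_1, stopper_2, blue_tape, crucible's own z axis and vertical below 0.15 rad and linear speed of each of cap_1, cap_2, stopper_1, stopper_2 below 0.02 m/s and angular speed of each of cap_1, cap_2, stopper_1, stopper_2 below 0.3 rad/s and distance of each of blue_tape, crucible from where it was at the start of the episode below 0.02 m); the robot touches nothing.
It fails at once if the roll of tape or the crucible is shifted by more than 20 mm or tipped over (distance of any of blue_tape, crucible from where it was at the start of the episode above 0.02 m or angle between any of blue_tape, crucible's own z axis and vertical above 0.5 rad).
It also fails if it takes over 99 s, if anything falls off the work surface, if the arm or the gripper's body presses on something with over 40 N, if the wrist force passes 120 N, or if a joint passes its speed limit or range.

## Working session

There is one attempt and no reset: what is moved stays moved. The work goes in short steps, Python scripts to look and compute and a tool call to move; the robot and the scene stay as the last step left them, time stands still between calls to the robot, and variables do not carry over. Pictures are saved under pics/ and viewed, at most 14 in all, crops included, and the job is handed in when it is done.

Besides the shell and the picture viewer there is one more tool, called as a command line: name --argument value ..., lists and objects as JSON in quotes. step_arm: Moves the arm, as the interface text tells. Its arguments: {"type":"object","properties":{"commands":{"type":"string"}},"required":["commands"]}

```bash
mkdir -p pics
cat > h.py <<'E'
import numpy as np, cv2
from station import r
def ray(cam,u,v,z):
    p=r.camera_params(cam);K=np.array(p["intrinsics"]);T=np.array(p["cam_to_world"])
    d=T[:3,:3]@np.linalg.solve(K,[u,v,1]);o=T[:3,3]
    return o+d*(z-o[2])/d[2]
E
python3 - <<'E'
from h import *
s=r.get_state();print(s["clock"],s["tool_pos"],np.round(s["eef_rot"],3).tolist(),s["opening"])
for c in("scene","top"):
    cv2.imwrite(f"pics/{c}0.png",r.grab_frame(c))
    p=r.camera_params(c);print(c,np.round(p["cam_to_world"],3).tolist(),np.round(p["intrinsics"],1).tolist())
for c in ("top","scene"):
  for q,z in(("cap_1",25),("stopper_1",30),("wide_1",15),("small_1",15),("blue_tape",20),("crucible",34)):
    for d in r.regions_of(c,q):
        e=d["extent"];m=d["pixels"];v,u=np.nonzero(m)
        print(c,q,round(d["score"],2),np.round(e,1),np.round(ray(c,e[0],e[1],z)[:2]),np.round(ray(c,u.mean(),v.mean(),z)[:2]),m.sum())
E
```

```text
0.0 [145.77043606 555.64600189 211.13876947] [[-0.967, 0.254, -0.001], [0.254, 0.967, -0.002], [0.0, -0.002, -1.0]] 88.14898091625707
scene [[-0.909, -0.27, 0.317, 221.71], [-0.417, 0.603, -0.68, 623.32], [-0.008, -0.75, -0.661, 656.386], [0.0, 0.0, 0.0, 1.0]] [[379.5, 0.0, 260.9], [0.0, 379.5, 191.2], [0.0, 0.0, 1.0]]
top [[0.012, -0.994, 0.104, 393.431], [-1.0, -0.011, 0.007, 3.022], [-0.006, -0.104, -0.995, 1103.104], [0.0, 0.0, 0.0, 1.0]] [[434.1, 0.0, 259.3], [0.0, 434.1, 189.8], [0.0, 0.0, 1.0]]
top cap_1 0.68 [248.5 163.2  20.6  20.2] [574.  39.] [575.  36.] 315
top cap_1 0.65 [199.2 218.1  19.7  16.1] [434. 159.] [434. 161.] 295
top stopper_1 0.64 [200.1 159.   16.1  13.6] [582. 160.] [592. 163.] 144
top stopper_1 0.6 [135.3 155.3  18.3  13.2] [590. 323.] [586. 323.] 182
top wide_1 0.9 [394.4 222.1  33.5  34.3] [ 430. -327.] [ 427. -324.] 1078
top wide_1 0.81 [357.2 191.5  37.8  32.2] [ 506. -235.] [ 497. -231.] 1037
top small_1 0.74 [386.9 190.2  37.6  31.5] [ 510. -310.] [ 509. -312.] 1069
top small_1 0.69 [361.1 227.4  38.6  38.1] [ 416. -244.] [ 414. -241.] 1069
top blue_
[... 481 characters left out ...]
] [582. 332.] 314
scene stopper_1 0.47 [197.  234.9  13.2  17.1] [590. 169.] [588. 173.] 227
scene stopper_1 0.18 [263.1 262.1  26.9  24.3] [426. 178.] [429. 175.] 529
scene wide_1 0.94 [298.9 153.6  32.5  20.3] [ 498. -230.] [ 499. -227.] 434
scene wide_1 0.72 [333.7 144.4  28.4  18.2] [ 420. -316.] [ 427. -320.] 392
scene small_1 0.94 [326.5 161.1  25.4  18.1] [ 415. -228.] [ 416. -237.] 448
scene small_1 0.89 [304.5 139.6  34.2  15.5] [ 508. -305.] [ 508. -308.] 402
scene blue_tape 0.79 [281.1 227.3  28.3  25.5] [433.  63.] [440.  61.] 507
scene blue_tape 0.63 [332.9 145.1  28.7  17.9] [ 420. -304.] [ 423. -311.] 430
scene crucible 0.6 [232.3 307.2  20.6  28.2] [434. 298.] [439. 296.] 371
```

Run:
```python
import cv2
a=cv2.imread("pics/top0.png")[100:270,90:430];cv2.imwrite("pics/t1.png",cv2.resize(a,(800,400),interpolation=cv2.INTER_CUBIC))
a=cv2.imread("pics/scene0.png");cv2.imwrite("pics/s1.png",cv2.resize(a,(800,600),interpolation=cv2.INTER_CUBIC))
```

```text
(no output)
```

View pics/t1.png

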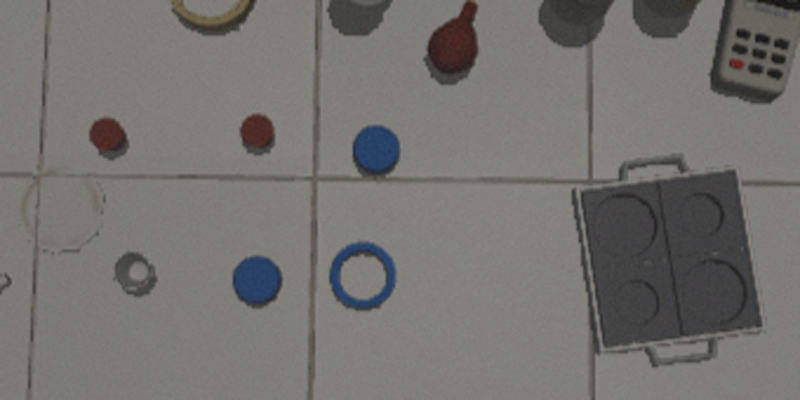

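View pics/s1.png

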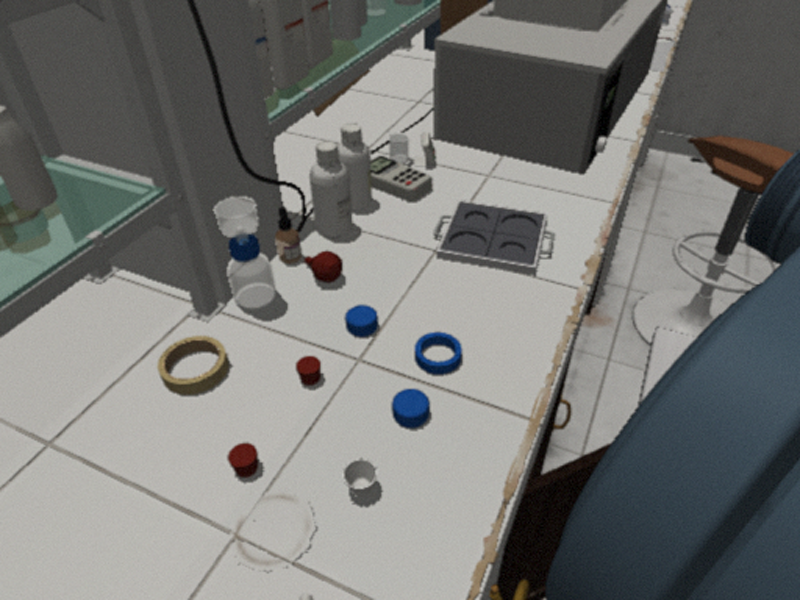

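The top view shows the caps at crop (376,149) and (257,280), and the stoppers at (107,134) and (257,131). The tape is at (363,275) and the crucible at (134,272). The caddy's wide pockets are at (625,226) and (716,290), and its small ones at (702,214) and (637,302). The scene view agrees; the networks' extra hits (cap in the caddy, tape in the caddy) are false. Next I'll refine the positions by matching silhouettes.

```bash
cat >> h.py <<'E'
from scipy.optimize import least_squares
def proj(cam,P):
    p=r.camera_params(cam);T=np.linalg.inv(np.array(p["cam_to_world"]))
    q=(np.c_[P,np.ones(len(P))]@T.T)[:,:3]@np.array(p["intrinsics"]).T
    return q[:,:2]/q[:,2:]
A=np.linspace(0,2*np.pi,60)
def hullc(cam,x,y,rb,rt,hh,z0):
    P=np.r_[np.c_[x+rb*np.cos(A),y+rb*np.sin(A),0*A+z0],np.c_[x+rt*np.cos(A),y+rt*np.sin(A),0*A+z0+hh]]
    m=cv2.moments(cv2.convexHull(proj(cam,P).astype(np.float32)))
    return np.array([m["m10"],m["m01"]])/m["m00"]
def blobs(img,red):
    h=cv2.cvtColor(cv2.GaussianBlur(img,(3,3),0),cv2.COLOR_BGR2HSV);H,S,V=h[...,0],h[...,1],h[...,2]
    m=(((H<12)|(H>168)) if red else ((H>98)&(H<125)))&(S>110)&(V>35)
    n,_,st,c=cv2.connectedComponentsWithStats(m.astype(np.uint8))
    return [(c[i],st[i][4]) for i in range(1,n) if st[i][4]>60]
def find(cam,img,red,z0=0):
    rb,rt,hh=(13,18,30) if red else (25.5,25.5,25)
    out=[]
    for c,a in blobs(img,red):
        g=ray(cam,*c,z0+15)[:2]
        s=least_squares(lambda p:hullc(cam,p[0],p[1],rb,rt,hh,z0)-c,g)
        out.append((np.round(s.x,1).tolist(),int(a)))
    return out
E
python3 - <<'E'
from h import *
for c in("top","scene"):
    im=cv2.imread(f"pics/{c}0.png")
    for red in(0,1): print(c,red,find(c,im,red))
s=800/340
for n,u,v in(("wideL",625,226),("smallR",702,214),("smallL",637,302),("wideR",716,290),("c",580,190),("c",738,170),("c",762,328),("c",602,350)):
    print(n,np.round(ray("top",90+(u+.5)/s-.5,100+(v+.5)/s-.5,18 if n=="c" else 12),1)[:2])
for n,u,v in(("bulb",327,268),("bottle",333,232),("post",208,312),("cleanbottle",258,303),("calc",400,190)): print(n,np.round(ray("scene",u/1.5625,v/1.5625,0))[:2])
E
```

```text
top 0 [([576.0, 36.8], 266), ([439.7, 50.4], 189), ([433.3, 162.3], 270)]
top 1 [([694.9, -47.1], 243), ([700.1, 658.2], 199), ([591.7, 163.8], 104), ([587.0, 326.1], 104), ([379.0, 521.8], 72)]
scene 0 [([860.9, -42.5], 233), ([575.0, 39.4], 307), ([439.8, 52.4], 431), ([433.5, 164.1], 449)]
scene 1 [([44.2, -762.7], 835), ([698.6, -57.7], 284), ([594.1, 165.2], 187), ([589.4, 326.0], 259)]
wideL [ 495.6 -231.2]
smallR [ 509.5 -313.8]
smallL [ 414.6 -243. ]
wideR [ 428.3 -327.1]
c [ 533.2 -182.3]
c [ 556.6 -351.4]
c [ 388.8 -372.8]
c [ 363.8 -204.3]
bulb [703. -69.]
bottle [ 749. -170.]
post [822. 112.]
cleanbottle [760.  60.]
calc [ 697. -362.]
```

```bash
cat > g.py <<'E'
import sys
from h import *
s=r.get_state();R=np.array(s["eef_rot"]);p=np.array(s["tool_pos"])
print(round(s["clock"],2),np.round(p,1),round(s["opening"],1),round(s["gripper_force"],1),np.round(R[:,1],3))
for a in sys.argv[1:]:
    t=np.array([float(x) for x in a.split(",")]);print(a,np.round(R.T@(t-p)/400,3),"mm",round(np.linalg.norm(t-p)))
E
python3 g.py 367,441,150 588,326,150 588,326,23
```

```text
0.7 [146.  556.2 212. ] 88.2 0.0 [0.254 0.967 0.   ]
367,441,150 [-0.607 -0.138  0.155] mm 257
588,326,150 [-1.215 -0.276  0.155] mm 502
588,326,23 [-1.215 -0.276  0.473] mm 533
```

step_arm --commands "0 0 0 -0.79 -0.18 0.155 0.75;0 0 0 -0.79 -0.18 0.155 0.75;0 0 0 -0.79 -0.18 0.155 0.75;0 0 0 -0.79 -0.18 0.155 0.75;0 0 0 -0.79 -0.18 0.155 0.75;0 0 0 -0.79 -0.18 0.155 0.75;0 0 0 -0.79 -0.18 0.155 0.75;0 0 0 -0.79 -0.18 0.155 0.75"

```text
clock: 1.37
tool_pos: [435.4, 404.8, 149.7]
eef_rot: [[-0.967, 0.254, 0.0], [0.254, 0.967, 0.0], [-0.0, 0.0, -1.0]]
wrist_force: [-0.7, 0.6, -1.2]
opening: 66.1
gripper_force: 0.0
```

```bash
python3 g.py 588.5,326,80 588.5,326,23
```

```text
1.37 [435.4 404.8 149.7] 66.1 0.0 [0.254 0.967 0.   ]
588.5,326,80 [-0.42  -0.093  0.174] mm 186
588.5,326,23 [-0.42  -0.093  0.317] mm 214
```

step_arm --commands "0 0 0 -0.42 -0.095 0.1 0.75;0 0 0 -0.42 -0.095 0.1 0.75;0 0 0 -0.42 -0.095 0.1 0.75;0 0 0 -0.42 -0.095 0.1 0.75;0 0 0 -0.42 -0.095 0.1 0.75;0 0 0 -0.42 -0.095 0.1 0.75;0 0 0 -0.42 -0.095 0.1 0.75;0 0 0 -0.42 -0.095 0.1 0.75"

```text
clock: 2.03
tool_pos: [584.9, 327.9, 110.3]
eef_rot: [[-0.967, 0.253, -0.001], [0.253, 0.967, 0.0], [0.001, 0.0, -1.0]]
wrist_force: [-0.6, 0.6, -0.8]
opening: 66.0
gripper_force: 0.0
```

```bash
python3 - <<'E'
from h import *
for c in("top","scene"):
    im=r.grab_frame(c);print(c,find(c,im,1))
    if c=="scene":cv2.imwrite("pics/a.png",im)
E
python3 g.py 588.5,326,23
```

```text
top [([695.5, -48.2], 221), ([591.8, 163.6], 105)]
scene [([35.7, -757.9], 961), ([698.4, -57.2], 289), ([593.7, 165.3], 189), ([588.0, 326.7], 277)]
2.13 [584.9 328.3 110.7] 66.0 0.0 [0.252 0.968 0.   ]
588.5,326,23 [-0.01  -0.003  0.219] mm 88
```

step_arm --commands "0 0 0 -0.007 0 0.1 0.75;0 0 0 -0.007 0 0.18 0.75;0 0 0 -0.007 0 0.22 0.75;0 0 0 -0.007 0 0.22 0.75;0 0 0 -0.007 0 0.22 0;0 0 0 -0.007 0 0.22 0;0 0 0 -0.007 0 0.22 0;0 0 0 -0.007 0 0.22 0"

```text
clock: 2.8
tool_pos: [590.2, 326.9, 24.4]
eef_rot: [[-0.967, 0.254, 0.003], [0.254, 0.967, 0.001], [-0.003, 0.002, -1.0]]
wrist_force: [-0.2, 0.7, 0.4]
opening: 41.6
gripper_force: 0.0
```

step_arm --commands "0 0 0 0 0 0 0;0 0 0 0 0 0 0;0 0 0 0 0 0 0;0 0 0 0 0 -0.02 0;0 0 0 0 0 -0.1 0;0 0 0 0 0 -0.2 0;0 0 0 0 0 -0.3 0;0 0 0 0 0 -0.3 0"

```text
clock: 3.47
tool_pos: [594.1, 328.0, 152.9]
eef_rot: [[-0.967, 0.254, 0.014], [0.254, 0.967, 0.005], [-0.013, 0.009, -1.0]]
wrist_force: [0.9, -0.1, 1.7]
opening: 0.6
gripper_force: 0.0
```

```bash
python3 - <<'E'
from h import *
im=r.grab_frame("scene");cv2.imwrite("pics/b.png",cv2.resize(im[130:330,60:360],(750,500),interpolation=cv2.INTER_CUBIC))
E
python3 g.py 508.5,-313.5,140
```

```text
3.52 [592.7 327.5 149.2] 0.5 0.0 [0.254 0.967 0.006]
508.5,-313.5,140 [-0.203 -1.603  0.015] mm 647
```

View pics/b.png

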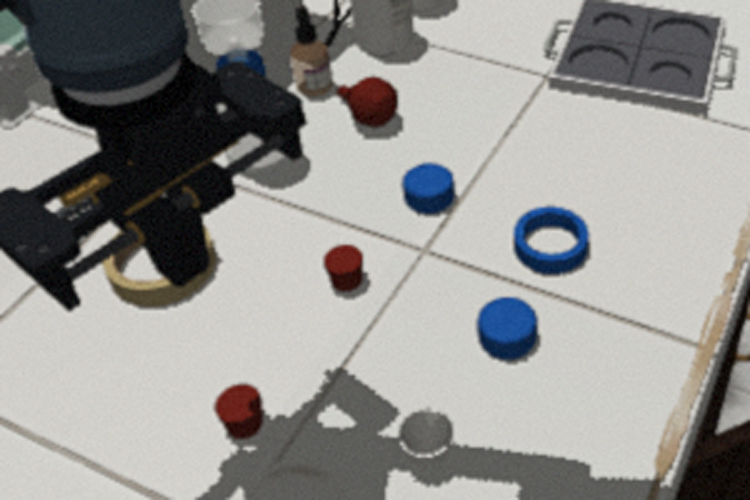

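The grasp failed: the fingers closed to 0.5 mm, and the stopper is still standing at about (240,410) in the crop. I'll measure its position again, then grasp lower and for longer.

```bash
python3 - <<'E'
from h import *
for c in("top","scene"):
    im=r.grab_frame(c);print(c,find(c,im,1))
E
python3 g.py 588.5,326,60 588.5,326,18
```

```text
top [([695.5, -48.3], 227), ([591.4, 163.7], 107)]
scene [([35.8, -748.7], 954), ([696.0, -53.8], 288), ([593.6, 165.4], 190), ([588.2, 326.7], 277)]
3.62 [589.2 326.2 143. ] 0.4 0.0 [0.254 0.967 0.001]
588.5,326,60 [ 0.002 -0.001  0.208] mm 83
588.5,326,18 [ 0.002 -0.001  0.313] mm 125
```

step_arm --commands "0 0 0 0 0 0 0.7;0 0 0 0 0 0 0.7;0 0 0 0 0 0 0.7;0 0 0 0 0 0 0.7;0 0 0 0 0 0.05 0.7;0 0 0 0 0 0.1 0.7;0 0 0 0 0 0.1 0.7;0 0 0 0 0 0.1 0.7"

```text
clock: 4.28
tool_pos: [587.6, 325.6, 100.3]
eef_rot: [[-0.967, 0.254, -0.004], [0.254, 0.967, -0.001], [0.003, -0.002, -1.0]]
wrist_force: [-0.0, -0.0, 0.7]
opening: 51.2
gripper_force: 0.0
```

```bash
python3 g.py 588.5,326,16
```

```text
4.28 [587.6 325.6 100.3] 51.2 0.0 [ 0.254  0.967 -0.002]
588.5,326,16 [-0.003  0.002  0.211] mm 84
```

step_arm --commands "0 0 0 0 0 0.08 0.7;0 0 0 0 0 0.15 0.7;0 0 0 0 0 0.2 0.7;0 0 0 0 0 0.215 0.7;0 0 0 0 0 0.215 0.7;0 0 0 0 0 0.215 0.7;0 0 0 0 0 0.215 0;0 0 0 0 0 0.215 0"

```text
clock: 4.95
tool_pos: [590.5, 326.7, 18.4]
eef_rot: [[-0.967, 0.254, 0.003], [0.254, 0.967, 0.001], [-0.003, 0.002, -1.0]]
wrist_force: [-1.3, 0.2, 0.7]
opening: 50.4
gripper_force: 0.0
```

step_arm --commands "0 0 0 0 0 0 0;0 0 0 0 0 0 0;0 0 0 0 0 0 0;0 0 0 0 0 0 0;0 0 0 0 0 0 0;0 0 0 0 0 0 0"

```text
clock: 5.45
tool_pos: [588.9, 326.1, 16.0]
eef_rot: [[-0.967, 0.254, -0.0], [0.254, 0.967, -0.0], [0.0, -0.0, -1.0]]
wrist_force: [-0.1, -0.4, 0.4]
opening: 10.5
gripper_force: 0.0
```

Run:
```python
from h import *
im=r.grab_frame("scene");cv2.imwrite("pics/c.png",cv2.resize(im[200:340,80:290],(780,520),interpolation=cv2.INTER_CUBIC))
print(find("scene",im,1)); print(proj("scene",np.array([[588.9,326.1,16],[588.9,326.1,5]])))
t=r.grab_frame("top");print(find("top",t,1));cv2.imwrite("pics/ct.png",cv2.resize(t[90:250,60:300],(780,520),interpolation=cv2.INTER_CUBIC))
```

```text
[([38.6, -747.7], 850), ([689.9, -50.2], 232), ([591.9, 165.7], 172), ([585.1, 327.4], 227), ([194.2, 145.8], 118), ([236.1, 197.3], 83)]
[[155.93996998 294.57157221]
 [157.0001133  297.75042074]]
[([696.1, -48.2], 220), ([700.0, 658.3], 199), ([591.2, 164.1], 110)]
```

View pics/c.png

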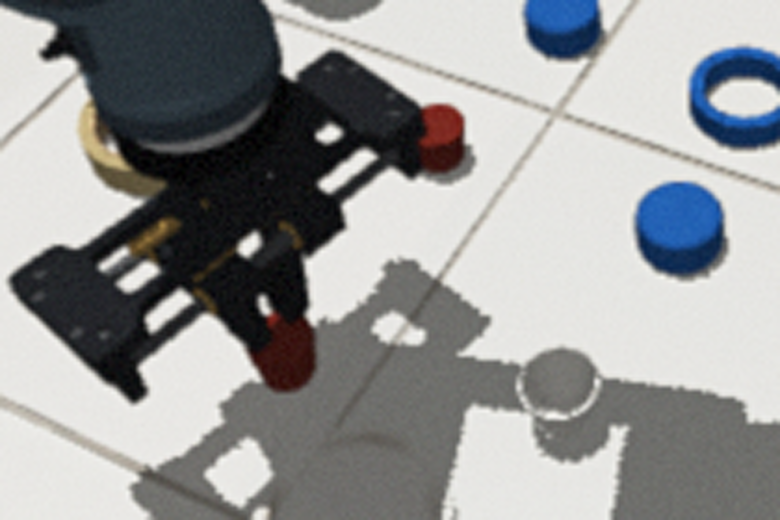

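View pics/ct.png

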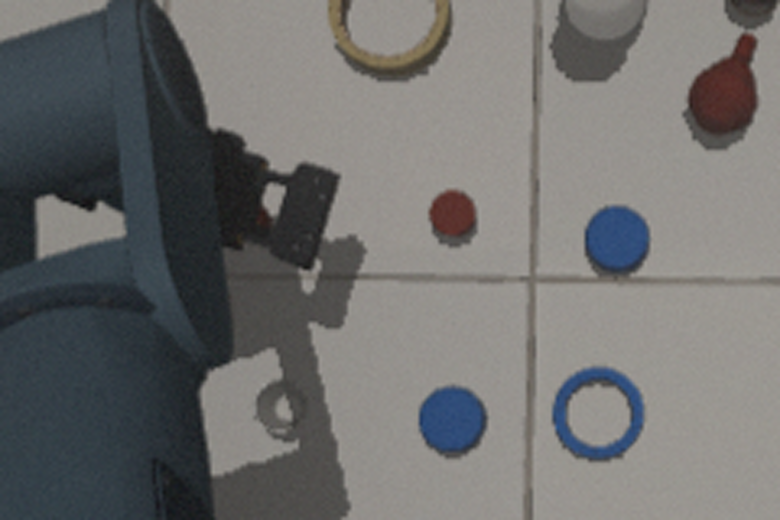

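Run:
```python
from h import *
im=r.grab_frame("scene");a=im[250:320,115:205]
a=cv2.convertScaleAbs(cv2.resize(a,(774,602)[:2],interpolation=cv2.INTER_CUBIC),alpha=1.8,beta=15)[:600]
cv2.imwrite("pics/d.png",a)
P=np.array([[588.9,326.1,z] for z in(5,16,24,69)]);print((proj("scene",P)-[115,250])*8.6)
print(r.get_state()["opening"])
```

```text
[[361.20097439 410.65361839]
 [352.08374182 383.31552103]
 [345.33998254 363.09430299]
 [305.52642841 243.71303126]]
0.2987841334071593
```

View pics/d.png

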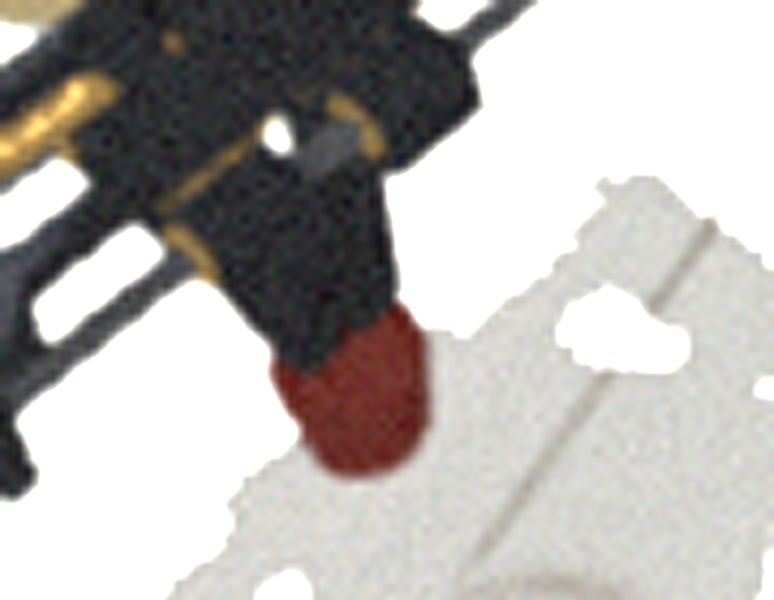

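Run:
```python
from h import *
for z in(70,100,130):
    P=np.array([[565,236,z],[565-36,236+9.5,z],[565+36,236-9.5,z]]);print(z,((proj("top",P)-[60,90])*3.25).round().tolist())
    print('scene',((proj("scene",P)-[80,200])*3.714).round().tolist())
```

```text
70 [[345.0, 236.0], [331.0, 284.0], [359.0, 189.0]]
scene [[400.0, 178.0], [449.0, 213.0], [355.0, 145.0]]
100 [[336.0, 229.0], [321.0, 279.0], [351.0, 180.0]]
scene [[393.0, 141.0], [442.0, 175.0], [346.0, 108.0]]
130 [[326.0, 222.0], [311.0, 273.0], [342.0, 172.0]]
scene [[385.0, 102.0], [435.0, 136.0], [337.0, 69.0]]
```

The closed fingertips end on the stopper's top face at about (345,337), which puts them near z≈33, while the reported TCP implies 5. So the real tip height is about 28 mm above nominal, and x and y agree. I'll correct for that and go down carefully.

step_arm --commands "0 0 0 0 0 0 0.7;0 0 0 0 0 0 0.7;0 0 0 0 0 0 0.7;0 0 0 0 0 0 0.7;0 0 0 0 0 0 0.7;0 0 0 0 0 0 0.7;0 0 0 0 0 0 0.7;0 0 0 0 0 0 0.7"

```text
clock: 6.27
tool_pos: [588.9, 326.1, 16.0]
eef_rot: [[-0.967, 0.254, -0.0], [0.254, 0.967, -0.0], [0.0, -0.0, -1.0]]
wrist_force: [-1.4, 1.1, 0.3]
opening: 51.9
gripper_force: 0.0
```

step_arm --commands "0 0 0 0 0 0 0.7;0 0 0 0 0 0.01 0.7;0 0 0 0 0 0.02 0.7;0 0 0 0 0 0.03 0.7;0 0 0 0 0 0.035 0.7;0 0 0 0 0 0.035 0.7;0 0 0 0 0 0.035 0;0 0 0 0 0 0.035 0"

```text
clock: 6.93
tool_pos: [589.0, 326.1, 2.0]
eef_rot: [[-0.967, 0.254, 0.0], [0.254, 0.967, -0.0], [-0.0, 0.0, -1.0]]
wrist_force: [0.4, -0.1, 0.7]
opening: 50.6
gripper_force: 0.0
```

step_arm --commands "0 0 0 0 0 0 0;0 0 0 0 0 0 0;0 0 0 0 0 0 0;0 0 0 0 0 0 0;0 0 0 0 0 0 0"

```text
clock: 7.35
tool_pos: [591.3, 327.7, 4.7]
eef_rot: [[-0.967, 0.254, 0.005], [0.254, 0.967, 0.003], [-0.004, 0.004, -1.0]]
wrist_force: [1.0, 4.5, 13.1]
opening: 17.2
gripper_force: 10.3
```

Run:
```python
from h import *
im=r.grab_frame("scene");a=im[250:320,115:205]
a=cv2.convertScaleAbs(cv2.resize(a,(774,602),interpolation=cv2.INTER_CUBIC),alpha=1.8,beta=15)[:600]
cv2.imwrite("pics/e.png",a)
s=r.get_state();print(s["opening"],s["gripper_force"],s["wrist_force"],s["tool_pos"])
```

```text
13.2781493620882 17.2630044352627 [ 0.58783444  5.3214391  17.11823858] [591.95406714 328.2079126    5.46000605]
```

View pics/e.png

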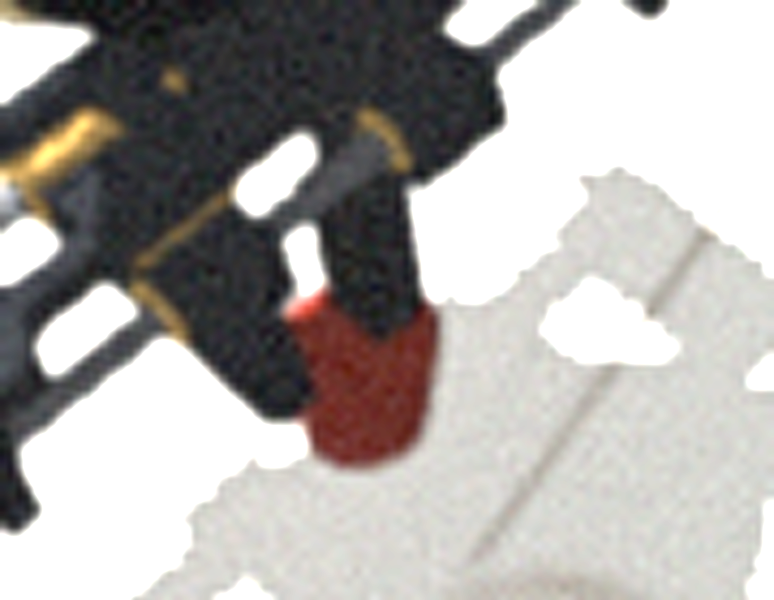

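The left finger is beside the stopper and the right one is standing on its top, so the tool offset is both upward and sideways. I'll lift off, then calibrate the tip by touching free worktop and taking a picture.

step_arm --commands "0 0 0 0 0 -0.05 0.3;0 0 0 0 0 -0.15 0.3;0 0 0 0 0 -0.2 0;0 0 0 0 0 -0.2 0;0 0 0 0 0 -0.2 0;0 0 0 0 0 -0.2 0;0 0 0 0 0 -0.2 0;0 0 0 0 0 -0.2 0"

```text
clock: 8.07
tool_pos: [587.7, 325.7, 80.1]
eef_rot: [[-0.967, 0.254, -0.003], [0.254, 0.967, -0.001], [0.003, -0.002, -1.0]]
wrist_force: [0.4, 0.1, 0.4]
opening: 0.5
gripper_force: 0.0
```

```bash
python3 - <<'E'
from h import *
print(find("scene",r.grab_frame("scene"),1))
E
python3 g.py 520,245,82 520,245,8
```

```text
[([36.7, -741.5], 812), ([698.4, -57.2], 289), ([593.6, 165.3], 189), ([589.0, 328.2], 269), ([199.1, 152.3], 81), ([237.1, 198.1], 70)]
8.12 [587.9 325.7  80.3] 0.9 0.0 [ 0.254  0.967 -0.002]
520,245,82 [ 0.113 -0.238 -0.004] mm 106
520,245,8 [ 0.113 -0.238  0.181] mm 128
```

step_arm --commands "0 0 0 0.11 -0.24 0 0;0 0 0 0.11 -0.24 0 0;0 0 0 0.11 -0.24 0.05 0;0 0 0 0.11 -0.24 0.1 0;0 0 0 0.11 -0.24 0.15 0;0 0 0 0.11 -0.24 0.18 0;0 0 0 0.11 -0.24 0.18 0;0 0 0 0.11 -0.24 0.18 0"

```text
clock: 8.78
tool_pos: [521.5, 244.4, 9.3]
eef_rot: [[-0.967, 0.254, -0.002], [0.254, 0.967, -0.0], [0.002, -0.001, -1.0]]
wrist_force: [-0.7, 0.5, 0.4]
opening: 0.2
gripper_force: 0.0
```

step_arm --commands "0 0 0 0 0 0.01 0;0 0 0 0 0 0.02 0;0 0 0 0 0 0.02 0;0 0 0 0 0 0.02 0"

```text
clock: 9.12
tool_pos: [522.2, 244.6, 2.3]
eef_rot: [[-0.967, 0.254, 0.0], [0.254, 0.967, 0.0], [-0.0, 0.0, -1.0]]
wrist_force: [-0.6, -0.0, 0.0]
opening: 0.6
gripper_force: 0.0
```

Run:
```python
from h import *
s=r.get_state();p=s["tool_pos"];print(p,s["wrist_force"],s["q"])
im=r.grab_frame("scene");P=np.array([[*p[:2],z] for z in(0,10,20,30,40)]);c=proj("scene",P);print(c.round(1).tolist())
u,v=c[2].astype(int);u-=45;v-=35;print(u,v,((c-[u,v])*8.6).round().tolist())
a=cv2.convertScaleAbs(cv2.resize(im[v:v+70,u:u+90],(774,602),interpolation=cv2.INTER_CUBIC),alpha=2.2,beta=25)[:600]
cv2.imwrite("pics/f.png",a)
```

```text
[522.1754951  244.6199143    2.28236622] [-0.60066386 -0.01645158  0.04335038] [ 2.32367190e-01  4.56315155e-01  1.72848071e+00 -7.12791867e-06
  9.56452387e-01 -1.08186460e+00]
[[207.6, 279.5], [207.1, 276.6], [206.6, 273.6], [206.1, 270.6], [205.6, 267.6]]
161 238 [[401.0, 357.0], [397.0, 332.0], [392.0, 306.0], [388.0, 280.0], [384.0, 254.0]]
```

View pics/f.png

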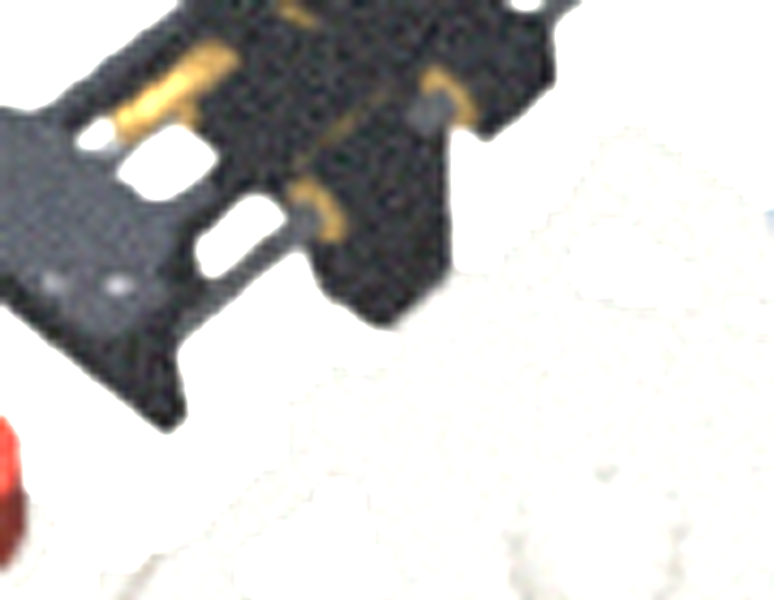

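step_arm --commands "0 0 0 0 0 0.01 0;0 0 0 0 0 0.02 0;0 0 0 0 0 0.025 0;0 0 0 0 0 0.03 0;0 0 0 0 0 0.03 0"

```text
clock: 9.58
tool_pos: [521.5, 244.3, -10.6]
eef_rot: [[-0.967, 0.254, -0.001], [0.254, 0.967, -0.0], [0.001, -0.001, -1.0]]
wrist_force: [0.1, 0.4, 0.8]
opening: 0.6
gripper_force: 0.0
```

step_arm --commands "0 0 0 0 0 0.005 0;0 0 0 0 0 0.01 0;0 0 0 0 0 0.01 0;0 0 0 0 0 0.01 0"

```text
clock: 9.92
tool_pos: [521.9, 244.4, -14.1]
eef_rot: [[-0.967, 0.254, -0.0], [0.254, 0.967, -0.0], [0.0, -0.0, -1.0]]
wrist_force: [-0.9, 0.4, -0.5]
opening: 0.4
gripper_force: 0.0
```

step_arm --commands "0 0 0 0 0 0.005 0;0 0 0 0 0 0.01 0;0 0 0 0 0 0.01 0;0 0 0 0 0 0.01 0"

```text
clock: 10.25
tool_pos: [521.8, 244.4, -18.2]
eef_rot: [[-0.967, 0.254, -0.0], [0.254, 0.967, -0.0], [0.0, -0.0, -1.0]]
wrist_force: [0.1, 0.0, 0.1]
opening: 0.7
gripper_force: 0.0
```

step_arm --commands "0 0 0 0 0 0.005 0;0 0 0 0 0 0.01 0;0 0 0 0 0 0.01 0;0 0 0 0 0 0.01 0"

```text
clock: 10.58
tool_pos: [521.8, 244.4, -22.2]
eef_rot: [[-0.967, 0.254, -0.0], [0.254, 0.967, -0.0], [0.0, -0.0, -1.0]]
wrist_force: [0.3, -0.5, -0.7]
opening: 0.9
gripper_force: 0.0
```

Run:
```python
from h import *
s=r.get_state();p=s["tool_pos"];print(p,s["wrist_force"])
im=r.grab_frame("scene");P=np.array([[*p[:2],z] for z in(0,10,20,30)]);c=proj("scene",P)
u,v=161,238;print(((c-[u,v])*8.6).round().tolist())
a=cv2.convertScaleAbs(cv2.resize(im[v:v+70,u:u+90],(774,602),interpolation=cv2.INTER_CUBIC),alpha=1.3,beta=25)[:600]
cv2.imwrite("pics/g.png",a)
```

```text
[521.80704646 244.41692749 -22.20418497] [ 0.27962566 -0.51533028 -0.65553241]
[[403.0, 357.0], [398.0, 332.0], [394.0, 306.0], [390.0, 280.0]]
```

View pics/g.png

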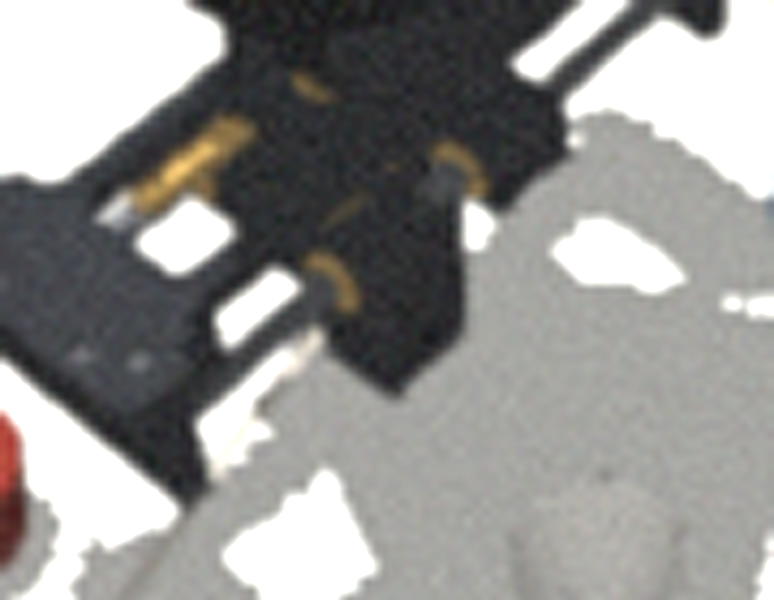

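step_arm --commands "0 0 0 0 0 0.005 0;0 0 0 0 0 0.01 0;0 0 0 0 0 0.01 0;0 0 0 0 0 0.01 0"

```text
clock: 10.97
tool_pos: [521.9, 244.4, -26.1]
eef_rot: [[-0.967, 0.254, -0.0], [0.254, 0.967, -0.0], [0.0, -0.0, -1.0]]
wrist_force: [-0.2, -0.2, 0.8]
opening: 0.6
gripper_force: 0.0
```

step_arm --commands "0 0 0 0 0 0.003 0;0 0 0 0 0 0.005 0;0 0 0 0 0 0.005 0;0 0 0 0 0 0.005 0"

```text
clock: 11.3
tool_pos: [522.0, 244.5, -26.3]
eef_rot: [[-0.967, 0.254, -0.0], [0.254, 0.967, -0.0], [0.0, -0.0, -1.0]]
wrist_force: [-6.4, -2.2, 16.3]
opening: 0.5
gripper_force: 8.1
```

step_arm --commands "0 0 0 0 0 0.003 0;0 0 0 0 0 0.005 0;0 0 0 0 0 0.005 0;0 0 0 0 0 0.005 0"

```text
clock: 11.63
tool_pos: [522.0, 244.4, -26.4]
eef_rot: [[-0.967, 0.253, -0.001], [0.253, 0.967, -0.001], [0.001, -0.001, -1.0]]
wrist_force: [-13.4, -5.0, 34.3]
opening: 0.9
gripper_force: 17.1
```

step_arm --commands "0 0 0 0 0 0.003 0;0 0 0 0 0 0.005 0;0 0 0 0 0 0.005 0;0 0 0 0 0 0.005 0"

```text
clock: 11.97
tool_pos: [522.1, 244.4, -26.4]
eef_rot: [[-0.967, 0.253, -0.001], [0.253, 0.967, -0.001], [0.001, -0.001, -1.0]]
wrist_force: [-20.5, -7.7, 53.5]
opening: 0.5
gripper_force: 26.1
```

Contact starts at TCP z = −26.3, so tip height = TCP z + 26.3, and x and y agree with the picture. From here I'll use that offset.

step_arm --commands "0 0 0 0 0 -0.02 0.65;0 0 0 0 0 -0.08 0.65;0 0 0 0 0 -0.17 0.65;0 0 0 0 0 -0.2 0.65;0 0 0 0 0 -0.2 0.65;0 0 0 0 0 -0.2 0.65;0 0 0 0 0 -0.2 0.65;0 0 0 0 0 -0.2 0.65"

```text
clock: 12.63
tool_pos: [520.5, 244.1, 45.9]
eef_rot: [[-0.967, 0.254, -0.003], [0.254, 0.967, -0.001], [0.003, -0.002, -1.0]]
wrist_force: [0.0, 0.4, 0.3]
opening: 51.9
gripper_force: 0.0
```

```bash
python3 g.py 588,327.5,48 588,327.5,-15
```

```text
12.63 [520.5 244.1  45.9] 51.9 0.0 [ 0.254  0.967 -0.002]
588,327.5,48 [-0.11   0.245 -0.006] mm 107
588,327.5,-15 [-0.111  0.245  0.152] mm 123
```

step_arm --commands "0 0 0 -0.107 0.243 0 0.65;0 0 0 -0.107 0.243 0 0.65;0 0 0 -0.107 0.243 0 0.65;0 0 0 -0.107 0.243 0.03 0.65;0 0 0 -0.107 0.243 0.08 0.65;0 0 0 -0.107 0.243 0.13 0.65;0 0 0 -0.107 0.243 0.157 0.65;0 0 0 -0.107 0.243 0.157 0.65"

```text
clock: 13.3
tool_pos: [584.0, 325.8, -20.0]
eef_rot: [[-0.967, 0.254, -0.008], [0.254, 0.967, -0.003], [0.007, -0.005, -1.0]]
wrist_force: [-0.5, 0.5, -0.8]
opening: 57.3
gripper_force: 0.0
```

step_arm --commands "0 0 0 0 0 0 0.65;0 0 0 0 0 0 0.3;0 0 0 0 0 0 0.3;0 0 0 0 0 0 0;0 0 0 0 0 0 0;0 0 0 0 0 0 0;0 0 0 0 0 0 0"

```text
clock: 13.88
tool_pos: [589.0, 327.9, -13.5]
eef_rot: [[-0.967, 0.254, 0.002], [0.254, 0.967, 0.001], [-0.002, 0.001, -1.0]]
wrist_force: [-0.0, -0.7, 5.5]
opening: 32.9
gripper_force: 30.0
```

step_arm --commands "0 0 0 0 0 -0.02 0;0 0 0 0 0 -0.06 0;0 0 0 0 0 -0.12 0;0 0 0 0 0 -0.18 0;0 0 0 0 0 -0.24 0;0 0 0 0 0 -0.26 0;0 0 0 0 0 -0.26 0"

```text
clock: 14.47
tool_pos: [590.2, 328.4, 93.2]
eef_rot: [[-0.967, 0.254, 0.006], [0.254, 0.967, 0.002], [-0.005, 0.003, -1.0]]
wrist_force: [1.0, 0.3, 0.1]
opening: 32.7
gripper_force: 30.0
```

```bash
python3 g.py 508.4,-313.5,89;  python3 - <<'E'
from h import *
im=r.grab_frame("scene");cv2.imwrite("pics/i.png",cv2.resize(im[150:350,60:360],(750,500),interpolation=cv2.INTER_CUBIC))
E
```

```text
14.47 [590.2 328.4  93.2] 32.7 30.0 [0.254 0.967 0.003]
508.4,-313.5,89 [-0.21  -1.604  0.006] mm 647
```

View pics/i.png

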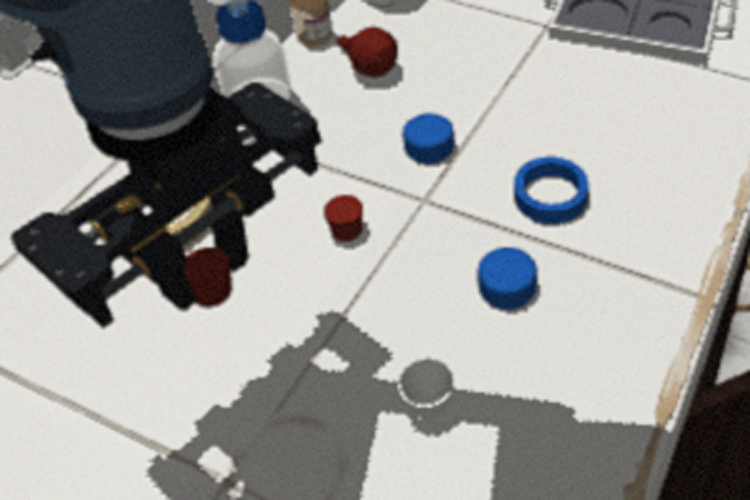

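The stopper is held upright at about (210,277). Carrying it to the far small pocket.

step_arm --commands "0 0 0 -0.107 -0.8 0 0;0 0 0 -0.107 -0.8 0 0;0 0 0 -0.107 -0.8 0 0;0 0 0 -0.107 -0.8 0 0;0 0 0 -0.107 -0.8 0 0;0 0 0 -0.107 -0.8 0 0;0 0 0 -0.107 -0.8 0 0;0 0 0 -0.107 -0.8 0 0"

```text
clock: 15.18
tool_pos: [546.0, 4.7, 87.3]
eef_rot: [[-0.967, 0.255, -0.004], [0.255, 0.967, 0.0], [0.003, -0.001, -1.0]]
wrist_force: [-0.1, -0.1, -0.6]
opening: 33.0
gripper_force: 30.0
```

step_arm --commands "0 0 0 -0.02 -0.1 0 0;0 0 0 -0.04 -0.2 0 0;0 0 0 -0.06 -0.3 0 0;0 0 0 -0.08 -0.4 0 0;0 0 0 -0.09 -0.5 0 0;0 0 0 -0.1 -0.6 0 0;0 0 0 -0.107 -0.7 0 0;0 0 0 -0.107 -0.78 0 0"

```text
clock: 15.85
tool_pos: [508.6, -307.5, 87.2]
eef_rot: [[-0.967, 0.255, -0.002], [0.255, 0.967, 0.002], [0.003, 0.001, -1.0]]
wrist_force: [1.1, 0.1, -0.3]
opening: 32.9
gripper_force: 30.0
```

step_arm --commands "0 0 0 0 -0.02 0 0;0 0 0 0 -0.02 0 0;0 0 0 0 -0.02 0.05 0;0 0 0 0 -0.02 0.1 0;0 0 0 0 -0.02 0.12 0;0 0 0 0 -0.02 0.12 0"

```text
clock: 16.35
tool_pos: [506.6, -309.7, 37.9]
eef_rot: [[-0.968, 0.253, -0.005], [0.253, 0.968, 0.005], [0.006, 0.003, -1.0]]
wrist_force: [-0.3, 0.1, 0.4]
opening: 33.1
gripper_force: 30.0
```

```bash
python3 g.py 508.4,-313.5,-6;  python3 - <<'E'
from h import *
z=r.get_state()["tool_pos"][2]+14.5
for c in("scene","top"):
    im=r.grab_frame(c); print(c,z,find(c,im,1,z))
    cv2.imwrite(f"pics/j{c}.png",im)
a=cv2.imread("pics/jscene.png")[80:220,230:430];cv2.imwrite("pics/j.png",cv2.resize(a,(800,560),interpolation=cv2.INTER_CUBIC))
E
```

```text
16.35 [ 506.6 -309.7   37.9] 33.1 30.0 [0.253 0.968 0.003]
508.4,-313.5,-6 [-0.007 -0.008  0.11 ] mm 44
scene 52.41610388316846 [([658.8, -1.6], 289), ([562.9, 203.3], 192)]
top 52.41610388316846 [([681.2, -45.8], 224), ([685.4, 626.9], 193), ([582.2, 156.1], 101), ([379.6, 496.8], 72)]
```

View pics/j.png

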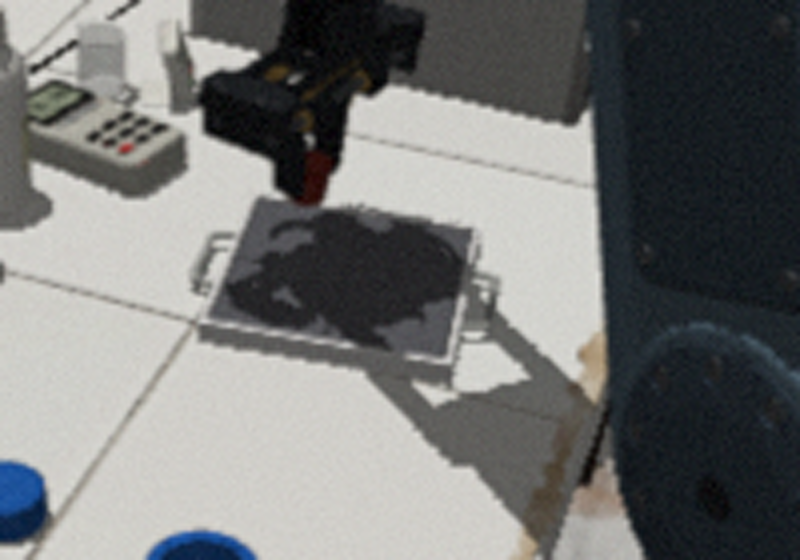

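The stopper hangs over the far small pocket, its lower end at crop (315,203). I'll check its real position numerically.

Run:
```python
from h import *
im=cv2.imread("pics/jscene.png");h=cv2.cvtColor(im,cv2.COLOR_BGR2HSV)[80:160,290:330].astype(int)
m=((h[...,0]<12)|(h[...,0]>168))&(h[...,1]>100)&(h[...,2]>25)
v,u=np.nonzero(m);print(len(u),u.min()+290,u.max()+290,v.min()+80,v.max()+80)
for row in range(112,134):
    w=u[v==row-80]
    if len(w):print(row,w.min()+290,w.max()+290)
def sil(x,y,z0):
    P=np.r_[np.c_[x+13*np.cos(A),y+13*np.sin(A),0*A+z0],np.c_[x+18*np.cos(A),y+18*np.sin(A),0*A+z0+30]];c=proj("scene",P);return c.min(0).round(1),c.max(0).round(1)
for p in((507,-310),(500,-310),(507,-300)):print(p,sil(*p,52))
P=np.array([[506.6,-309.7,64]]);print(proj("scene",P))
```

```text
75 304 312 118 130
118 306 310
119 306 312
120 306 312
121 306 312
122 306 312
123 306 311
124 306 311
125 306 310
126 306 310
127 306 310
128 306 310
129 305 309
130 304 308
(507, -310) (array([300.7, 116.2]), array([313.1, 130.7]))
(500, -310) (array([302.9, 116.7]), array([315.4, 131.2]))
(507, -300) (array([299.5, 117.8]), array([312. , 132.3]))
[[306.52199181 124.8505574 ]]
```

step_arm --commands "0 0 0 0 0 0 0;0 0 0 0 0 0.03 0;0 0 0 0 0 0.06 0;0 0 0 0 0 0.09 0;0 0 0 0 0 0.11 0;0 0 0 0 0 0.12 0;0 0 0 0 0 0.12 0;0 0 0 0 0 0.12 0"

```text
clock: 17.12
tool_pos: [508.2, -312.9, -6.9]
eef_rot: [[-0.967, 0.254, -0.001], [0.254, 0.967, 0.001], [0.001, 0.001, -1.0]]
wrist_force: [-1.9, 0.6, 6.1]
opening: 33.0
gripper_force: 30.2
```

step_arm --commands "0 0 0 0 0 0 0;0 0 0 0 0 0 0.6;0 0 0 0 0 0 0.6;0 0 0 0 0 0 0.6;0 0 0 0 0 0 0.6;0 0 0 0 0 0 0.6"

```text
clock: 17.62
tool_pos: [508.2, -313.1, -7.1]
eef_rot: [[-0.967, 0.254, -0.0], [0.254, 0.967, 0.0], [0.0, 0.0, -1.0]]
wrist_force: [-0.1, 0.0, -0.2]
opening: 53.3
gripper_force: 0.0
```

step_arm --commands "0 0 0 0 0 -0.03 0.6;0 0 0 0 0 -0.1 0.6;0 0 0 0 0 -0.2 0.75;0 0 0 0 0 -0.2 0.75;0 0 0.2 0.1 0.4 -0.2 0.75;0 0 0.2 0.1 0.4 -0.2 0.75;0 0 0.2 0.1 0.4 -0.2 0.75;0 0 0.2 0.1 0.4 -0.2 0.75"

```text
clock: 18.28
tool_pos: [510.3, -146.8, 74.2]
eef_rot: [[-0.915, 0.403, 0.001], [0.403, 0.915, -0.001], [-0.001, 0.0, -1.0]]
wrist_force: [0.8, 0.3, 0.0]
opening: 66.0
gripper_force: 0.0
```

```bash
python3 - <<'E'
from h import *
for c in("scene","top"):
    im=r.grab_frame(c); print(c,"z7",find(c,im,1,7)); print("z0",find(c,im,1,0),find(c,im,0,0))
E
python3 g.py 593,164.5,75
```

```text
scene z7 [([507.2, -311.5], 104), ([691.8, -48.8], 288), ([589.6, 170.4], 191)]
z0 [([510.0, -321.3], 104), ([696.0, -53.8], 288), ([593.7, 165.3], 191)] [([862.2, -44.6], 234), ([575.0, 39.4], 307), ([440.0, 53.3], 429), ([434.4, 161.9], 445)]
top z7 [([692.9, -47.8], 240), ([698.5, 654.5], 193), ([590.5, 162.9], 101), ([504.0, -319.4], 69), ([378.9, 518.7], 73)]
z0 [([694.9, -48.0], 240), ([700.5, 658.7], 193), ([591.8, 163.9], 101), ([504.7, -321.5], 69), ([378.8, 522.0], 73)] [([575.7, 36.7], 270), ([439.6, 50.2], 191), ([433.5, 162.4], 270)]
18.38 [ 509.7 -142.9   73.6] 66.1 0.0 [0.398 0.918 0.001]
593,164.5,75 [ 0.114  0.788 -0.002] mm 319
```

step_arm --commands "0 0 -0.2 0.126 0.798 0 0.65;0 0 -0.2 0.126 0.798 0 0.65;0 0 -0.2 0.126 0.798 0 0.65;0 0 -0.2 0.126 0.798 0 0.65;0 0 -0.2 0.126 0.798 0 0.65;0 0 -0.2 0.126 0.798 0 0.65;0 0 -0.2 0.126 0.798 0 0.65;0 0 -0.2 0.126 0.798 0 0.65"

```text
clock: 19.05
tool_pos: [593.8, 166.9, 74.3]
eef_rot: [[-0.967, 0.253, 0.002], [0.253, 0.967, 0.0], [-0.002, 0.001, -1.0]]
wrist_force: [0.3, -0.3, 0.6]
opening: 57.1
gripper_force: 0.0
```

step_arm --commands "0 0 0 0 0 0 0.65;0 0 0 0 0 0 0.65;0 0 0 0 0 0 0.65;0 0 0 0 0 0.05 0.65;0 0 0 0 0 0.08 0.65;0 0 0 0 0 0.08 0.65;0 0 0 0 0 0.08 0.65"

```text
clock: 19.63
tool_pos: [591.5, 162.9, 40.2]
eef_rot: [[-0.967, 0.256, -0.003], [0.256, 0.967, -0.0], [0.003, -0.001, -1.0]]
wrist_force: [-0.1, -0.3, -0.5]
opening: 57.2
gripper_force: 0.0
```

```bash
python3 g.py 592.7,164.5,-15
```

```text
19.63 [591.5 162.9  40.2] 57.2 0.0 [ 0.256  0.967 -0.001]
592.7,164.5,-15 [-0.002  0.005  0.138] mm 55
```

step_arm --commands "0 0 0 0 0.002 0.05 0.65;0 0 0 0 0.002 0.1 0.65;0 0 0 0 0.002 0.13 0.65;0 0 0 0 0.002 0.14 0.65;0 0 0 0 0.002 0.14 0.65;0 0 0 0 0.002 0.14 0;0 0 0 0 0.002 0.14 0;0 0 0 0 0.002 0.14 0"

```text
clock: 20.3
tool_pos: [593.7, 165.1, -13.5]
eef_rot: [[-0.967, 0.254, 0.002], [0.254, 0.967, 0.0], [-0.002, 0.001, -1.0]]
wrist_force: [0.5, 1.0, 0.5]
opening: 39.5
gripper_force: 0.0
```

step_arm --commands "0 0 0 0 0 0 0;0 0 0 0 0 0 0;0 0 0 0 0 0 0;0 0 0 0 0 0 0"

```text
clock: 20.63
tool_pos: [593.5, 165.2, -13.7]
eef_rot: [[-0.967, 0.254, 0.002], [0.254, 0.967, 0.0], [-0.002, 0.001, -1.0]]
wrist_force: [-0.5, 0.3, 6.5]
opening: 32.7
gripper_force: 30.0
```

step_arm --commands "0 0 0 0 0 -0.02 0;0 0 0 0 0 -0.06 0;0 0 0 0 0 -0.12 0;0 0 0 0 0 -0.18 0;0 0 0 0 0 -0.22 0;0 0 0 0 0 -0.24 0;0 0 0 0 0 -0.24 0;0 0 0 0 0 -0.24 0"

```text
clock: 21.3
tool_pos: [592.4, 165.0, 81.0]
eef_rot: [[-0.967, 0.254, -0.0], [0.254, 0.967, -0.0], [0.0, -0.0, -1.0]]
wrist_force: [-0.6, 0.5, 0.0]
opening: 33.1
gripper_force: 30.0
```

```bash
python3 g.py 415.3,-242.5,82 508.4,-313.5,82
```

```text
21.3 [592.4 165.   81. ] 33.1 30.0 [ 0.254  0.967 -0.   ]
415.3,-242.5,82 [ 0.17  -1.098 -0.002] mm 444
508.4,-313.5,82 [-0.101 -1.21  -0.002] mm 486
```

step_arm --commands "0 0 0 0.11 -0.75 0 0;0 0 0 0.11 -0.75 0 0;0 0 0 0.11 -0.75 0 0;0 0 0 0.11 -0.75 0 0;0 0 0 0.11 -0.75 0 0;0 0 0 0.11 -0.75 0 0;0 0 0 0.11 -0.75 0 0;0 0 0 0.11 -0.75 0 0"

```text
clock: 21.97
tool_pos: [470.9, -117.5, 79.7]
eef_rot: [[-0.966, 0.257, -0.003], [0.257, 0.966, -0.0], [0.003, -0.001, -1.0]]
wrist_force: [-0.1, 0.1, -1.2]
opening: 32.9
gripper_force: 30.0
```

step_arm --commands "0 0 0 0.02 -0.1 0 0;0 0 0 0.04 -0.2 0 0;0 0 0 0.06 -0.3 0 0;0 0 0 0.06 -0.347 0 0;0 0 0 0.06 -0.347 0 0;0 0 0 0.06 -0.347 0.04 0;0 0 0 0.06 -0.347 0.08 0;0 0 0 0.06 -0.347 0.1 0"

```text
clock: 22.63
tool_pos: [414.4, -239.8, 38.7]
eef_rot: [[-0.967, 0.254, -0.003], [0.254, 0.967, 0.003], [0.004, 0.003, -1.0]]
wrist_force: [-1.9, 0.3, -0.9]
opening: 32.9
gripper_force: 30.0
```

```bash
python3 - <<'E'
from h import *
p=r.get_state()["tool_pos"];z=p[2]+14.5
im=r.grab_frame("scene");h=cv2.cvtColor(im,cv2.COLOR_BGR2HSV).astype(int)
x,y=p[:2];P=np.r_[np.c_[x+13*np.cos(A),y+13*np.sin(A),0*A+z],np.c_[x+18*np.cos(A),y+18*np.sin(A),0*A+z+30]];c=proj("scene",P);a,b=c.min(0),c.max(0);print(a,b)
a0=(a-10).astype(int);b0=(b+10).astype(int);h=h[a0[1]:b0[1],a0[0]:b0[0]]
m=((h[...,0]<12)|(h[...,0]>168))&(h[...,1]>100)&(h[...,2]>25)
v,u=np.nonzero(m);print(len(u),u.min()+a0[0],v.min()+a0[1],u.max()+a0[0],v.max()+a0[1])
E
python3 g.py 415.3,-242.5,-7
```

```text
[323.94250617 134.8734167 ] [337.38393858 150.4219197 ]
87 326 136 337 150
22.68 [ 413.8 -239.2   37.8] 32.6 30.0 [0.254 0.967 0.003]
415.3,-242.5,-7 [-0.006 -0.007  0.112] mm 45
```

step_arm --commands "0 0 0 0 0 0 0;0 0 0 0 0 0.03 0;0 0 0 0 0 0.06 0;0 0 0 0 0 0.09 0;0 0 0 0 0 0.11 0;0 0 0 0 0 0.12 0;0 0 0 0 0 0.12 0;0 0 0 0 0 0.12 0"

```text
clock: 23.35
tool_pos: [416.0, -242.2, -6.3]
eef_rot: [[-0.967, 0.254, 0.001], [0.254, 0.967, -0.0], [-0.001, -0.0, -1.0]]
wrist_force: [-1.0, -1.0, -0.2]
opening: 33.0
gripper_force: 30.0
```

step_arm --commands "0 0 0 0 0 0 0;0 0 0 0 0 0 0.6;0 0 0 0 0 0 0.6;0 0 0 0 0 0 0.6;0 0 0 0 0 0 0.6;0 0 0 0 0 0 0.6"

```text
clock: 23.85
tool_pos: [415.5, -242.1, -6.7]
eef_rot: [[-0.967, 0.254, 0.0], [0.254, 0.967, -0.0], [-0.0, -0.0, -1.0]]
wrist_force: [0.2, 1.1, 0.1]
opening: 53.1
gripper_force: 0.0
```

step_arm --commands "0 0 0 0 0 -0.03 0.6;0 0 0 0 0 -0.1 0.6;0 0 0 0 0 -0.2 0.8;0 0 0 0 0 -0.2 0.8;0 0 0 -0.1 0.4 -0.2 0.8;0 0 0 -0.2 0.4 -0.2 0.8;0 0 0 -0.2 0.4 -0.2 0.8;0 0 0 -0.2 0.4 -0.2 0.8"

```text
clock: 24.52
tool_pos: [525.0, -116.0, 73.4]
eef_rot: [[-0.967, 0.255, 0.001], [0.255, 0.967, -0.0], [-0.001, -0.0, -1.0]]
wrist_force: [0.6, -1.2, 0.3]
opening: 70.8
gripper_force: 0.0
```

```bash
python3 - <<'E'
from h import *
for c in("scene","top"):
    im=r.grab_frame(c); print(c,"z7",find(c,im,1,7)); print("z0",find(c,im,0,0))
E
python3 g.py 575.5,38,73
```

```text
scene z7 [([507.4, -311.4], 104), ([415.8, -241.3], 132), ([690.7, -46.3], 289)]
z0 [([862.2, -44.3], 232), ([575.0, 39.4], 307), ([439.4, 54.3], 429), ([433.5, 164.0], 445)]
top z7 [([691.7, -47.6], 262), ([698.2, 654.1], 197), ([506.6, -312.4], 146), ([414.6, -241.4], 144), ([379.2, 518.5], 73)]
z0 [([575.8, 36.7], 271), ([439.5, 49.7], 203), ([433.3, 162.3], 270)]
24.62 [ 527.3 -113.4   73.4] 70.6 0.0 [0.249 0.968 0.001]
575.5,38,73 [-0.023  0.396  0.002] mm 159
```

step_arm --commands "0 0 0 -0.009 0.1 0 0.8;0 0 0 -0.009 0.2 0 0.8;0 0 0 -0.009 0.3 0 0.8;0 0 0 -0.009 0.379 0 0.8;0 0 0 -0.009 0.379 0 0.8;0 0 0 -0.009 0.379 0.04 0.8;0 0 0 -0.009 0.379 0.08 0.8;0 0 0 -0.009 0.379 0.08 0.8"

```text
clock: 25.28
tool_pos: [563.2, 28.2, 38.1]
eef_rot: [[-0.967, 0.254, -0.005], [0.254, 0.967, 0.0], [0.005, -0.001, -1.0]]
wrist_force: [-0.7, 0.7, -0.5]
opening: 70.4
gripper_force: 0.0
```

step_arm --commands "0 0 0 0 0 0.05 0.8;0 0 0 0 0 0.1 0.8;0 0 0 0 0 0.13 0.8;0 0 0 0 0 0.14 0.8;0 0 0 0 0 0.14 0.8;0 0 0 0 0 0.14 0;0 0 0 0 0 0.14 0;0 0 0 0 0 0.14 0"

```text
clock: 25.95
tool_pos: [566.5, 28.3, -13.9]
eef_rot: [[-0.967, 0.254, 0.001], [0.254, 0.967, -0.0], [-0.001, 0.0, -1.0]]
wrist_force: [0.5, 0.2, -0.4]
opening: 52.8
gripper_force: 0.0
```

step_arm --commands "0 0 0 0 0 0 0;0 0 0 0 0 0 0;0 0 0 0 0 0 0;0 0 0 0 0 0 0"

```text
clock: 26.28
tool_pos: [566.5, 28.4, -14.1]
eef_rot: [[-0.967, 0.254, 0.001], [0.254, 0.967, -0.0], [-0.001, 0.0, -1.0]]
wrist_force: [0.2, -0.0, 6.0]
opening: 48.3
gripper_force: 30.0
```

The grasp is about 6 mm off along tool x, so I'll re-centre and grasp again.

step_arm --commands "0 0 0 0 0 0 0.8;0 0 0 0 0 0 0.8;0 0 0 0 0 0 0.8;0 0 0 -0.008 0 0 0.8;0 0 0 -0.015 0 0 0.8;0 0 0 -0.015 0 0 0.8;0 0 0 -0.015 0 0 0;0 0 0 -0.015 0 0 0"

```text
clock: 26.95
tool_pos: [571.7, 27.0, -14.9]
eef_rot: [[-0.967, 0.254, -0.0], [0.254, 0.967, 0.0], [0.0, -0.0, -1.0]]
wrist_force: [-0.2, 0.7, 0.8]
opening: 59.1
gripper_force: 0.0
```

step_arm --commands "0 0 0 0 0 0 0;0 0 0 0 0 0 0;0 0 0 0 0 0 0;0 0 0 0 0 0 0;0 0 0 0 0 0 0"

```text
clock: 27.37
tool_pos: [571.7, 27.0, -14.8]
eef_rot: [[-0.967, 0.254, -0.0], [0.254, 0.967, -0.0], [0.0, -0.0, -1.0]]
wrist_force: [0.1, -1.0, 0.3]
opening: 49.3
gripper_force: 30.0
```

step_arm --commands "0 0 0 0 0 -0.02 0;0 0 0 0 0 -0.06 0;0 0 0 0 0 -0.12 0;0 0 0 0 0 -0.18 0;0 0 0 0 0 -0.22 0;0 0 0 0 0 -0.24 0;0 0 0 0 0 -0.24 0;0 0 0 0 0 -0.24 0"

```text
clock: 28.03
tool_pos: [571.7, 27.0, 81.3]
eef_rot: [[-0.967, 0.254, 0.0], [0.254, 0.967, -0.0], [-0.0, 0.0, -1.0]]
wrist_force: [-0.4, 0.1, -0.9]
opening: 49.4
gripper_force: 30.0
```

```bash
python3 g.py 426,-325,82
python3 - <<'E'
from h import *
z=r.get_state()["tool_pos"][2]+14.5
im=r.grab_frame("scene");print(z,find("scene",im,0,z));cv2.imwrite("pics/k.png",im)
E
```

```text
28.03 [571.7  27.   81.3] 49.4 30.0 [0.254 0.967 0.   ]
426,-325,82 [ 0.129 -0.944 -0.002] mm 381
95.75045405381881 [([764.7, 57.0], 231), ([570.9, 24.3], 266), ([407.5, 137.2], 437), ([402.9, 230.2], 453)]
```

Run:
```python
from h import *
for u,v in((580,120),(190,35),(380,76)):print(ray("scene",230+u/4,80+v/4,0).round())
```

```text
[ 355. -597.    0.]
[ 723. -609.    0.]
[ 535. -604.    0.]
```

Box at y≈−600, so it's clear of the gripper. Carrying the cap to the far wide pocket.

step_arm --commands "0 0 0 0.1 -0.7 0 0;0 0 0 0.1 -0.7 0 0;0 0 0 0.1 -0.7 0 0;0 0 0 0.1 -0.7 0 0;0 0 0 0.1 -0.7 0 0;0 0 0 0.1 -0.7 0 0;0 0 0 0.1 -0.7 0 0;0 0 0 0.1 -0.7 0 0"

```text
clock: 28.75
tool_pos: [459.3, -238.3, 80.0]
eef_rot: [[-0.966, 0.259, -0.002], [0.259, 0.966, -0.001], [0.002, -0.001, -1.0]]
wrist_force: [0.5, -0.3, 0.1]
opening: 48.8
gripper_force: 30.0
```

step_arm --commands "0 0 0 0.015 -0.1 0 0;0 0 0 0.029 -0.18 0 0;0 0 0 0.029 -0.24 0 0;0 0 0 0.029 -0.244 0 0;0 0 0 0.029 -0.244 0 0;0 0 0 0.029 -0.244 0 0;0 0 0 0.029 -0.244 0 0;0 0 0 0.029 -0.244 0 0"

```text
clock: 29.42
tool_pos: [426.2, -323.5, 80.8]
eef_rot: [[-0.968, 0.252, -0.001], [0.252, 0.968, 0.001], [0.001, 0.001, -1.0]]
wrist_force: [-0.5, 0.2, -0.8]
opening: 49.0
gripper_force: 30.0
```

```bash
python3 g.py 426,-325,45 426,-325,-7
python3 - <<'E'
from h import *
z=r.get_state()["tool_pos"][2]+14.5
for c in("scene","top"):print(z,find(c,r.grab_frame(c),0,z))
E
```

```text
29.42 [ 426.2 -323.5   80.8] 49.0 30.0 [0.252 0.968 0.001]
426,-325,45 [-0.    -0.004  0.089] mm 36
426,-325,-7 [-0.001 -0.004  0.219] mm 88
95.28356408086668 [([420.6, -327.6], 124), ([767.7, 53.4], 231), ([406.6, 138.9], 429), ([403.0, 230.1], 445)]
95.28356408086668 [([435.2, 46.2], 184), ([429.9, 148.3], 270)]
```

step_arm --commands "0 0 0 0 0 0.05 0;0 0 0 0 0 0.1 0;0 0 0 0 0 0.14 0;0 0 0 0 0 0.17 0;0 0 0 0 0 0.19 0;0 0 0 0 0 0.205 0;0 0 0 0 0 0.218 0;0 0 0 0 0 0.218 0"

```text
clock: 30.18
tool_pos: [425.8, -324.8, -6.6]
eef_rot: [[-0.967, 0.254, -0.001], [0.254, 0.967, 0.001], [0.001, 0.0, -1.0]]
wrist_force: [-0.4, -0.0, -0.6]
opening: 48.8
gripper_force: 30.0
```

step_arm --commands "0 0 0 0 0 0 0;0 0 0 0 0 0 0;0 0 0 0 0 0 0.72;0 0 0 0 0 0 0.72;0 0 0 0 0 0 0.72;0 0 0 0 0 0 0.72;0 0 0 0 0 0 0.72"

```text
clock: 30.77
tool_pos: [426.0, -325.3, -5.8]
eef_rot: [[-0.967, 0.254, 0.0], [0.254, 0.967, -0.0], [-0.0, -0.0, -1.0]]
wrist_force: [0.2, 0.7, -0.9]
opening: 63.4
gripper_force: 0.0
```

step_arm --commands "0 0 0 0 0 -0.03 0.72;0 0 0 0 0 -0.1 0.72;0 0 0 0 0 -0.18 0.8;0 0 0 0 0 -0.22 0.8;0 0 0 0 0.1 -0.22 0.8;0 0 0 0 0.2 -0.22 0.8;0 0 0 0 0.3 -0.22 0.8;0 0 0 0 0.3 -0.22 0.8"

```text
clock: 31.43
tool_pos: [456.9, -203.1, 82.6]
eef_rot: [[-0.968, 0.25, -0.0], [0.25, 0.968, 0.003], [0.001, 0.003, -1.0]]
wrist_force: [-0.3, 0.0, 0.8]
opening: 70.6
gripper_force: 0.0
```

```bash
python3 - <<'E'
from h import *
for c in("scene","top"):
    im=r.grab_frame(c);print(c,"z7",find(c,im,0,7),"\n z0",find(c,im,0,0),"\n",find(c,im,1,7))
E
python3 g.py 433.5,163,150
```

```text
scene z7 [([428.6, -324.5], 224), ([855.0, -37.2], 231), ([436.9, 60.4], 427), ([432.1, 166.9], 445)] 
 z0 [([430.8, -334.9], 224), ([860.0, -42.4], 231), ([439.7, 51.8], 427), ([434.4, 161.9], 445)] 
 [([415.9, -240.8], 136), ([691.4, -48.1], 288)]
top z7 [([439.5, 49.9], 184), ([433.2, 161.3], 270)] 
 z0 [([439.8, 50.2], 184), ([433.4, 162.3], 270)] 
 [([693.4, -47.4], 227), ([698.3, 654.1], 196), ([414.2, -241.8], 117), ([379.1, 518.5], 72)]
31.53 [ 456.9 -207.9   82.9] 70.3 0.0 [ 0.251  0.968 -0.001]
433.5,163,150 [ 0.289  0.883 -0.168] mm 378
```

step_arm --commands "0 0 0 0.2 0.6 0 0.8;0 0 0 0.2 0.6 0 0.8;0 0 0 0.2 0.6 0 0.8;0 0 0 0.2 0.6 0 0.8;0 0 0 0.2 0.6 0 0.8;0 0 0 0.2 0.6 0 0.8;0 0 0 0.2 0.6 0 0.8;0 0 0 0.2 0.6 0 0.8"

```text
clock: 32.2
tool_pos: [440.3, 44.2, 82.5]
eef_rot: [[-0.968, 0.251, 0.001], [0.251, 0.968, -0.0], [-0.001, -0.0, -1.0]]
wrist_force: [0.3, -1.0, -0.1]
opening: 70.4
gripper_force: 0.0
```

step_arm --commands "0 0 0 0.03 0.1 0 0.8;0 0 0 0.06 0.2 0 0.8;0 0 0 0.092 0.285 0 0.8;0 0 0 0.092 0.285 0 0.8;0 0 0 0.092 0.285 0 0.8;0 0 0 0.092 0.285 0 0.8;0 0 0 0.092 0.285 0 0.8;0 0 0 0.092 0.285 0 0.8"

```text
clock: 32.87
tool_pos: [434.0, 161.2, 82.1]
eef_rot: [[-0.966, 0.257, 0.0], [0.257, 0.966, -0.0], [-0.0, -0.0, -1.0]]
wrist_force: [-0.1, -0.3, 0.5]
opening: 70.3
gripper_force: 0.0
```

step_arm --commands "0 0 0 0 0 0.04 0.8;0 0 0 0 0 0.08 0.8;0 0 0 0 0 0.08 0.8;0 0 0 0 0 0.08 0.8"

```text
clock: 33.2
tool_pos: [432.8, 161.9, 49.6]
eef_rot: [[-0.967, 0.256, -0.002], [0.256, 0.967, -0.0], [0.002, -0.001, -1.0]]
wrist_force: [0.7, -1.5, 0.1]
opening: 70.6
gripper_force: 0.0
```

```bash
python3 g.py 433.6,163,-14.5
```

```text
33.2 [432.8 161.9  49.6] 70.6 0.0 [ 0.256  0.967 -0.001]
433.6,163,-14.5 [-0.002  0.003  0.16 ] mm 64
```

step_arm --commands "0 0 0 0 0.002 0.05 0.8;0 0 0 0 0.002 0.1 0.8;0 0 0 0 0.002 0.14 0.8;0 0 0 0 0.002 0.16 0.8;0 0 0 0 0.002 0.16 0.8;0 0 0 0 0.002 0.16 0;0 0 0 0 0.002 0.16 0;0 0 0 0 0.002 0.16 0"

```text
clock: 33.87
tool_pos: [434.7, 163.9, -12.8]
eef_rot: [[-0.967, 0.254, 0.002], [0.254, 0.967, 0.0], [-0.002, 0.001, -1.0]]
wrist_force: [-0.1, -0.3, 0.2]
opening: 52.6
gripper_force: 0.0
```

step_arm --commands "0 0 0 0 0 0 0;0 0 0 0 0 0 0;0 0 0 0 0 0 0;0 0 0 0 0 0 0"

```text
clock: 34.2
tool_pos: [434.6, 163.9, -13.0]
eef_rot: [[-0.967, 0.254, 0.002], [0.254, 0.967, 0.0], [-0.002, 0.001, -1.0]]
wrist_force: [-0.3, 0.1, 7.2]
opening: 49.0
gripper_force: 30.0
```

step_arm --commands "0 0 0 0 0 -0.02 0;0 0 0 0 0 -0.06 0;0 0 0 0 0 -0.12 0;0 0 0 0 0 -0.18 0;0 0 0 0 0 -0.22 0;0 0 0 0 0 -0.24 0;0 0 0 0 0 -0.24 0;0 0 0 0 0 -0.24 0"

```text
clock: 34.87
tool_pos: [433.4, 163.8, 81.9]
eef_rot: [[-0.967, 0.254, 0.0], [0.254, 0.967, 0.0], [-0.0, 0.0, -1.0]]
wrist_force: [-0.1, -0.4, -0.4]
opening: 49.6
gripper_force: 30.0
```

```bash
python3 g.py 497,-231.5,82
```

```text
34.87 [433.4 163.8  81.9] 49.6 30.0 [0.254 0.967 0.   ]
497,-231.5,82 [-0.405 -0.915 -0.   ] mm 400
```

step_arm --commands "0 0 0 -0.28 -0.64 0 0;0 0 0 -0.28 -0.64 0 0;0 0 0 -0.28 -0.64 0 0;0 0 0 -0.28 -0.64 0 0;0 0 0 -0.28 -0.64 0 0;0 0 0 -0.28 -0.64 0 0;0 0 0 -0.28 -0.64 0 0;0 0 0 -0.28 -0.64 0 0"

```text
clock: 35.53
tool_pos: [477.1, -117.3, 81.0]
eef_rot: [[-0.966, 0.259, -0.0], [0.259, 0.966, -0.001], [0.0, -0.001, -1.0]]
wrist_force: [0.3, 0.4, -0.2]
opening: 49.3
gripper_force: 30.0
```

step_arm --commands "0 0 0 -0.04 -0.1 0 0;0 0 0 -0.08 -0.19 0 0;0 0 0 -0.12 -0.25 0 0;0 0 0 -0.125 -0.275 0 0;0 0 0 -0.125 -0.275 0 0;0 0 0 -0.125 -0.275 0 0;0 0 0 -0.125 -0.275 0 0;0 0 0 -0.125 -0.275 0 0"

```text
clock: 36.2
tool_pos: [496.7, -229.3, 81.4]
eef_rot: [[-0.968, 0.252, -0.001], [0.252, 0.968, 0.001], [0.002, 0.001, -1.0]]
wrist_force: [0.9, 0.6, -0.3]
opening: 48.8
gripper_force: 30.0
```

```bash
python3 g.py 497,-231.5,-6
python3 - <<'E'
from h import *
z=r.get_state()["tool_pos"][2]+14
for c in("scene","top"):print(z,find(c,r.grab_frame(c),0,z))
E
```

```text
36.2 [ 496.7 -229.3   81.4] 48.8 30.0 [0.252 0.968 0.001]
497,-231.5,-6 [-0.002 -0.005  0.219] mm 87
95.41824454351251 [([490.6, -227.7], 176), ([399.8, -192.3], 228), ([767.8, 53.3], 232), ([407.8, 137.1], 428)]
95.41824454351251 [([435.1, 46.0], 183), ([430.5, -301.3], 249)]
```

step_arm --commands "0 0 0 0 0 0.05 0;0 0 0 0 0 0.1 0;0 0 0 0 0 0.14 0;0 0 0 0 0 0.17 0;0 0 0 0 0 0.19 0;0 0 0 0 0 0.205 0;0 0 0 0 0 0.219 0;0 0 0 0 0 0.219 0"

```text
clock: 36.97
tool_pos: [497.6, -231.5, -5.6]
eef_rot: [[-0.967, 0.254, 0.0], [0.254, 0.967, -0.0], [-0.0, -0.0, -1.0]]
wrist_force: [0.8, 0.1, -0.2]
opening: 49.4
gripper_force: 30.0
```

step_arm --commands "0 0 0 0 0 0 0;0 0 0 0 0 0 0;0 0 0 0 0 0 0.72;0 0 0 0 0 0 0.72;0 0 0 0 0 0 0.72;0 0 0 0 0 0 0.72;0 0 0 0 0 0 0.72"

```text
clock: 37.55
tool_pos: [497.3, -231.4, -5.5]
eef_rot: [[-0.967, 0.254, 0.0], [0.254, 0.967, -0.0], [-0.0, -0.0, -1.0]]
wrist_force: [-0.6, 0.5, 0.1]
opening: 63.5
gripper_force: 0.0
```

step_arm --commands "0 0 0 0 0 -0.03 0.72;0 0 0 0 0 -0.1 0.72;0 0 0 0 0 -0.18 0.8;0 0 0 0 0 -0.25 0.8;0 0 0 0 0.1 -0.3 0.8;0 0 0 0 0.2 -0.3 0.8;0 0 0 0 0.3 -0.3 0.8;0 0 0 0 0.4 -0.3 0.8"

```text
clock: 38.22
tool_pos: [538.6, -75.3, 116.4]
eef_rot: [[-0.967, 0.255, 0.002], [0.255, 0.967, -0.001], [-0.002, -0.0, -1.0]]
wrist_force: [0.6, 0.1, 0.1]
opening: 70.1
gripper_force: 0.0
```

step_arm --commands "0 0 0 0 0.3 0 0.8;0 0 0 0 0.3 0 0.8;0 0 0 0 0.3 0 0.8;0 0 0 0 0.3 0 0.8"

```text
clock: 38.55
tool_pos: [569.2, 45.5, 115.6]
eef_rot: [[-0.969, 0.249, 0.002], [0.249, 0.969, 0.002], [-0.001, 0.002, -1.0]]
wrist_force: [0.4, -0.5, 0.2]
opening: 70.4
gripper_force: 0.0
```

Run:
```python
from h import *
for c in("scene","top"):
    im=r.grab_frame(c);print(c,"caps z7",find(c,im,0,7)," z0",find(c,im,0,0),"\n",find(c,im,1,7))
    d=r.spot_in(c,"crucible")[:1];print([(x["score"],ray(c,*x["extent"][:2],34).round()) for x in d])
    cv2.imwrite(f"pics/z{c}.png",im)
a=cv2.imread("pics/ztop.png")[100:270,90:430];cv2.imwrite("pics/z1.png",cv2.resize(a,(800,400),interpolation=cv2.INTER_CUBIC))
```

```text
scene caps z7 [([427.7, -321.2], 220), ([498.0, -232.2], 255), ([854.7, -36.9], 233), ([436.3, 62.1], 437)]  z0 [([430.9, -335.5], 220), ([501.1, -241.6], 255), ([860.9, -42.5], 233), ([439.7, 53.7], 437)] 
 [([29.5, -735.9], 955), ([507.3, -311.0], 106), ([415.8, -241.9], 137), ([695.7, -39.6], 173)]
[(0.83, array([435., 299.,  34.]))]
top caps z7 [([497.4, -233.3], 305), ([428.5, -327.9], 325)]  z0 [([498.1, -234.8], 305), ([428.7, -330.0], 325)] 
 [([694.4, -54.9], 166), ([698.4, 654.3], 194), ([506.4, -313.1], 136), ([414.8, -241.7], 137), ([378.9, 518.5], 72)]
[(0.78, array([436., 293.,  34.]))]
```

View pics/z1.png

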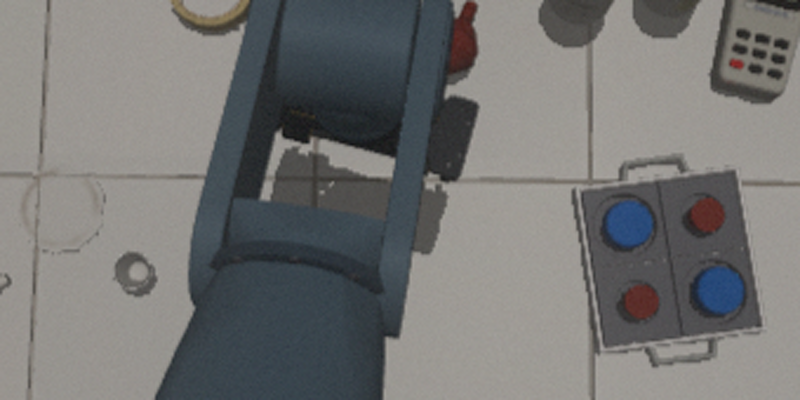

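All four closures sit in their pockets: caps at (629,222) and (720,290), stoppers at (707,214) and (641,301). The tape and crucible haven't moved.

```bash
python3 -c "
from station import r
print(r.finish_job())"
```

```text
the job is handed in; nothing more can be done
None
```

I handed the job in: both caps are in the wide pockets and both stoppers in the small ones, with tape and crucible where they were by the last pictures; no verdict was returned.

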